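# Mesh the jar turntable's drive and bring the green-lidded jar to the pointer

### The arm

A 6-joint arm with a two-finger parallel gripper is mounted at the origin on the work surface. World frame = base frame: x ahead of the robot, y to its left, z up, the work surface at z = 0. Lengths are in m, angles in degrees, forces in N, time in s.
With the tool pointing down it reaches from about 0.25 to 0.725 m from the base axis. Payload 9.7 kg.
Tool frame: the origin (TCP) lies at the very end of the fingers, on their centre line; the grasp point (between the pads) lies 19 mm behind it; y points along the fingers, x is the direction in which the jaws open and shut, and the axes are right-handed (so a half turn about y gives the same grasp; the last joint's range is limited). The gripper opens to 85 mm and grips with 20 to 120 N. Pads are 22 mm wide; open, the fingers measure 114 mm over their backs; the gripper's body (76 mm by 85 mm) begins 54 mm behind the grasp point. The pads swing forward as they close: fully open they stand 13 mm farther back than shut.
Start: joints at [67.265, 4.979, 10.078, 95.1, 0, 90], TCP at [0.213, 0.507, 0.202] pointing down, gripper open.
Joint ranges: [-179.16, 179.16], [-48.56, 103.87], [-65.8, 70.77], [-126.05, 130.52], [-82.76, 87.17], [-180, 180]. Speed limits (degrees/s): [127.2, 127.2, 147.25, 180, 180, 180].

### API

Orientations are given as [roll, pitch, yaw] about the fixed x, y, z axes, in that order (R = Rz(yaw) Ry(pitch) Rx(roll)).
In Python, from workcell import bot gives the robot as it stands.
- The arm moves only by the shell command python3 -m jog 'ROWS' [FORCE]. ROWS is JSON, a list of rows, each a list of 7 numbers: the closure, from 0 (fully open) to 1 (shut), then the shift along the world's x, y, z in units of 25 mm (1.0 is 25 mm), then the turn, a rotation vector about the world's x, y, z in units of 5 degrees (1.0 is 5 degrees). A call has 1 to 5 rows; each row is the pose to reach, as a shift and turn from the pose commanded when the call began; what a row does not reach only later rows make up. A row lasts 1/10 s, in which the tool goes at most 50 mm and 8.59 degrees, less where a joint would pass 70% of its speed; a pose out of reach is approached as far as the arm can. A call with a gripper value outside its range is refused whole. The fingers move at their own pace and stop on an object; FORCE is the grip in N (left out, the last holds). Time passes only in rows, so rows that repeat a pose let the fingers close. It gives the time, the measured TCP pose, the force and the opening at its end, in the units of the state.
- bot.get_obs(): the state, without advancing time (a new reading comes with each control period).
- bot.camera(name): name is "scene" or "top"; returns (picture, depth): 400x640x3 uint8, red, green, blue; 400x640 float32, m along the optical axis (not along the pixel's ray), 0 where there is no reading.
- bot.camera_model(name): a dict with "fx", "fy", "cx", "cy" (pixels), "rvec" (rotation vector, rad) and "tvec" (3), from world to camera coordinates, as OpenCV has them. Camera axes: x right, y down, z forward; pixel columns grow to the right and rows downward; lengths in m; the calibration is good to about 2 mm. A picture is of the moment at which its call begins. camera_model takes no time and is no camera call.
- bot.job_done(): hands the job in, once; it reports no verdict.
Trained networks look in the newest picture that a camera, given by its name, has taken for a name from the list of things; names that differ only in an ending like _2 or _b are one class to them, and where a whole thing is asked for, a point or a joint stands for the part that bears it (a point fixed in the world has none). Each returns a list of dicts, best first, with "conf" (0 to 1); they miss things now and then, are a little off and sometimes report something else, mostly with a low value. They report only what shows in the picture. A call takes as long as a camera call.
- bot.regions_of(camera, label): "pixels" (400x640 bool, what is visible of it) and "point" ([row, column] in pixels, amid what is visible of it).
The state is a dict: "time": time; "q": joint angles; "qd": joint speeds; "joint_efforts": joint torques, N m; "ee_pos": TCP position; "tcp_rot": TCP orientation; "wrist_force": force on the tool from outside, world axes, zero at the start; "torque": the same for the moment, N m; "opening": finger opening in m.
Only numpy, scipy, OpenCV 4.12 (cv2) and the standard library are available. Lean on these libraries where they do the work, as an engineer would, in place of code of your own. Each camera call takes 0.05 s, during which the arm holds its last target. There are 200 camera calls.

### The job

The jar turntable's black gear knob is up, out of gear. Take hold of its wing and rock the shaft by hand while easing the knob down until the teeth mesh and it goes fully home, never leaning hard on it while the teeth are clashing; then turn the tray with the knob until the green-lidded jar stands at the red pointer, and let go. Don't touch the tray or its jars, and leave the things lying around the turntable where they are.

Things in the scene. Friction and masses are not known exactly. Their poses are not given: they have to be found in the camera images.
- knob_grip (a point): Grip point of the gear knob, on the turning axis, in the middle of its wing: an upright black bar 60 mm long (point x), 16 mm thick (point y), 46 mm high, thin yellow line along its top edge. The bar reaches from 29 mm below this point to 17 mm above, and stands on a black disc of 84 mm diameter. z is up. Jar lids end at least 38 mm below this point, even with the knob fully down.
- knob (a joint): How far the knob is pushed down its shaft, m: 0 = up, out of gear, 0.016 = fully home at its stop, in gear. Stays where left; slides with 1 to 2 N. Below 0.003 it turns free; somewhere from 0.003 to 0.009 (differs each time) its dogs meet the hidden ring's teeth unless over the gaps. A red collar shows under the disc, 9 mm high when the knob is up, none when home.
- turn (a joint): Angle of the tray, rad, counter-clockwise from above positive; 0 = green-lidded jar exactly at the pointer. It starts between 0.5 and 1.1, so the tray must go clockwise seen from above. Friction of about 0.15 N m holds it where it is left; it turns with the knob only in gear (about 0.05 rad of play either way).
- spindle: Steel shaft with the knob, turning freely about the upright axis; origin on the axis at table height, x along the wing. Under the knob are 4 square-ended dogs, 9 mm wide, for a ring of 8 even teeth hidden in the tray's hub: a gap comes every 45 degrees, about 0.1 rad wide for the dogs. Where gaps stand cannot be seen, only felt. The ring's spring bed gives 2 mm at about 10 N per mm, then is solid.
- tray: Aluminium round tray, 284 mm diameter, its top 65 mm above the table, with a 72 mm hub and six fixed clear jars in a circle of 104 mm radius; lids 62 mm in diameter, tops 146 mm above the table. Five lids are yellow, one green. Origin on the axis at table height, z up, x points to the green-lidded jar.
- pointer (a point): Tip of the red pointer fixed to the turntable's base: 161 mm from the axis, 112 mm above the table, on a thin post at the tray's rim; the post reaches 127 mm above the table.
- spare_jar: Loose clear jar with yellow lid, 60 mm diameter, 85 mm high, origin under its centre. A bystander.
- spare_lid: Loose yellow jar lid, 72 mm diameter, 17 mm high, origin under its centre. A bystander.
- forceps: Steel forceps lying flat, 130 mm long along x, 6 mm high. A bystander.
- dish: White dish of 88 mm diameter, 16 mm high, with sorted plastic bits in it, origin under its centre. A bystander.

How it is judged (in metres and radians):
On the way, in this order (a step that is already met when the one before it is completed fails the run):
1. the knob is meshed and fully home (pushed down at least 14.5 mm of 16) (value of joint knob above 0.0145 m), for 0.2 s.
2. the tray, in gear, has brought the green-lidded jar to the pointer (value of joint knob above 0.0145 m and value of joint turn between -0.07 and 0.07 rad), for 0.2 s.
At the end, for the whole second after the job is handed in: The knob is fully home in gear (at least 14.5 mm of its 16 mm down), the green-lidded jar stands at the pointer within 0.07 rad (about 7 mm at the jar), and the tray is at rest (below 0.05 rad/s) (all of step 2 and angular speed of tray below 0.05 rad/s); the robot touches nothing.
It fails at once if the knob's dogs press on the teeth with more than 20 N while not yet in mesh (knob less than 11.5 mm down) (contact force between spindle and tray above 20 N and value of joint knob below 0.0115 m).
It fails at once if the robot pushes the tray or its jars (more than 2 N) (contact force between any of the fingers, the arm and tray above 2 N).
It fails at once if a thing lying around the turntable is moved by more than 20 mm (distance of any of spare_jar, spare_lid, forceps, dish from where it was at the start of the episode above 0.02 m).
It also fails if it takes over 67 s, if anything falls off the work surface, if the arm or the gripper's body presses on something with over 40 N, if the wrist force passes 120 N, or if a joint passes its speed limit or range.

## Working session

There is one attempt and no reset: what is moved stays moved. The work goes in short steps, Python scripts to look and compute and a shell command to move; the robot and the scene stay as the last step left them, time stands still between calls to the robot, and variables do not carry over. Pictures are saved under pics/ and viewed, about 8 in all and at most 12, crops included, and the job is handed in when it is done.

```bash
mkdir -p pics; ls
cat > h.py <<'E'
import numpy as np, cv2
from workcell import bot
def proj(cam,P):
    m=bot.camera_model(cam);K=np.array([[m['fx'],0,m['cx']],[0,m['fy'],m['cy']],[0,0,1]])
    return cv2.projectPoints(np.array(P,float).reshape(-1,3),np.array(m['rvec']),np.array(m['tvec']),K,None)[0].reshape(-1,2)
def cloud(cam,depth):
    m=bot.camera_model(cam);R=cv2.Rodrigues(np.array(m['rvec'],float))[0];t=np.array(m['tvec'],float).ravel()
    v,u=np.mgrid[:400,:640]
    c=np.stack([(u-m['cx'])/m['fx']*depth,(v-m['cy'])/m['fy']*depth,depth],-1)
    return (c-t)@R
E
python3 - <<'E'
from h import *
ims=[]
for c in ['top','scene']:
    im,d=bot.camera(c);ims.append(im);W=cloud(c,d)
    np.savez(f'{c}.npz',im=im,W=W,d=d)
    m=bot.camera_model(c);R=cv2.Rodrigues(np.array(m['rvec'],float))[0];print(c,m['fx'],-R.T@np.array(m['tvec']).ravel())
    for l in ['knob','tray','spindle','spare_jar','spare_lid','forceps','dish','pointer']:
        for r in bot.regions_of(c,l)[:2]:
            p=W[r['pixels']&(d>0)];print(l,round(r['conf'],2),np.round(r['point']),r['pixels'].sum(),np.median(p,0).round(3),p.min(0).round(3),p.max(0).round(3)) if len(p) else print(l,'nodepth')
cv2.imwrite('pics/a.png',cv2.cvtColor(ims[0],cv2.COLOR_RGB2BGR))
cv2.imwrite('pics/b.png',cv2.cvtColor(ims[1],cv2.COLOR_RGB2BGR))
print(bot.get_obs())
E
```

```text
pics
top 367.0038430234211 [0.44937137 0.06179349 1.00620282]
knob 0.6 [230. 394.] 1123 [ 0.481 -0.143  0.173] [ 0.442 -0.224  0.063] [ 0.527 -0.106  0.221]
knob 0.41 [212. 286.] 580 [0.516 0.103 0.017] [ 0.481  0.068 -0.002] [0.551 0.14  0.022]
tray 0.94 [231. 375.] 8950 [ 0.477 -0.144  0.068] [ 0.339 -0.342 -0.002] [ 0.629 -0.007  0.218]
spare_jar 0.58 [171. 316.] 439 [0.619 0.035 0.085] [ 0.597  0.005 -0.001] [0.651 0.06  0.091]
spare_lid 0.56 [214. 285.] 567 [0.516 0.103 0.018] [ 0.481  0.068 -0.001] [0.553 0.139 0.022]
forceps 0.82 [294. 441.] 183 [ 0.311 -0.32   0.006] [ 0.27  -0.357 -0.002] [ 0.353 -0.279  0.012]
dish 0.77 [234. 471.] 838 [ 0.464 -0.403  0.006] [ 0.421 -0.444 -0.002] [ 0.506 -0.355  0.022]
pointer 0.88 [224. 386.] 11427 [ 0.479 -0.139  0.068] [ 0.323 -0.316 -0.003] [0.68  0.006 0.221]
scene 425.18554385315286 [1.23685149 0.16717673 0.82983004]
knob 0.68 [158. 243.] 1019 [ 0.499 -0.141  0.171] [ 0.232 -0.222 -0.004] [ 0.526 -0.105  0.218]
tray 0.63 [191. 251.] 7235 [ 0.518 -0.12   0.095] [ 0.172 -0.353 -0.005] [ 0.636 -0.006  0.214]
spindle 0.93 [157. 243.] 100
[... 691 characters left out ...]
0.072] [ 0.178 -0.353 -0.005] [0.669 0.008 0.218]
{'time': 0.9, 'q': array([ 6.72662251e+01,  4.97880693e+00,  1.00798749e+01,  9.51017071e+01,
       -1.37709930e-03,  9.00011729e+01]), 'qd': array([ 0.01126777, -0.03805976, -0.06516148,  0.0496728 , -0.02367852,
        0.05079055]), 'joint_efforts': array([ 1.70962961e-03, -5.20098639e+01,  4.64853179e+01,  1.60825104e-03,
        1.18939574e-04,  1.02795980e-06]), 'ee_pos': array([0.21255038, 0.50725832, 0.20169992]), 'tcp_rot': array([-9.00013771e+01,  6.39138031e-04,  6.72650521e+01]), 'wrist_force': array([-0.27668414,  0.51498378, -0.11693027]), 'torque': array([ 0.00535904,  0.01983886, -0.00710987]), 'opening': 0.08565105810446706}
```

View pics/a.png

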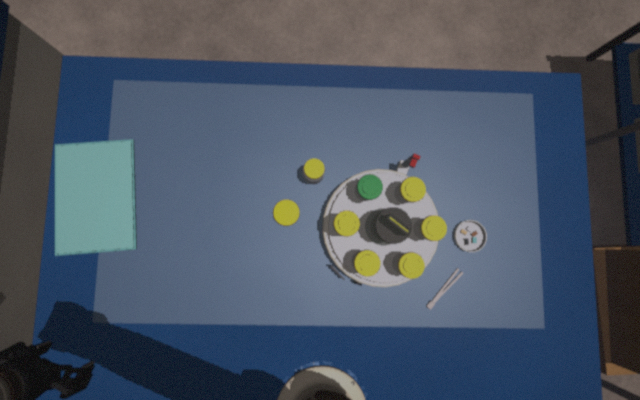

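View pics/b.png

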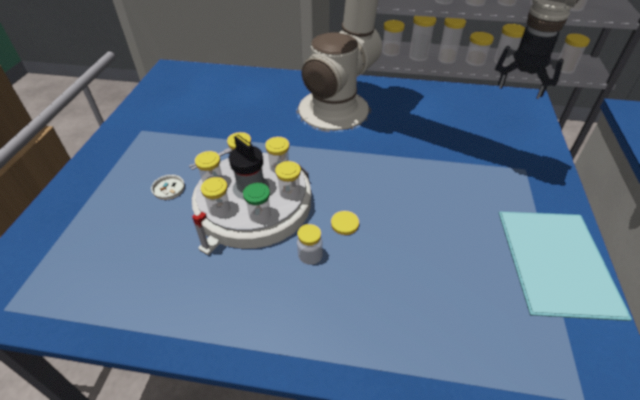

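The top view shows the turntable centred near (382,227) and the knob disc at (390,226), with a yellow line running from about (388,218) to (410,232). The green lid is at (370,187) and the red pointer at (414,160). The spare jar, lid, dish and forceps all stand clear of the turntable. Next I'll measure the axis, wing angle, pointer and green lid.

```bash
cat > meas.py <<'E'
from h import *
from scipy.optimize import least_squares
def meas(c,im,W,d):
    hsv=cv2.cvtColor(im,cv2.COLOR_RGB2HSV);H,S,V=cv2.split(hsv)
    X,Y,Z=W[...,0],W[...,1],W[...,2]
    near=(np.hypot(X-.475,Y+.14)<.22)&(d>0)
    lid=near&(Z>.135)&(Z<.155)&(S>120)
    out={}
    for nm,m in [('yel',lid&(H>20)&(H<38)),('grn',lid&(H>45)&(H<85)),('red',near&((H<8)|(H>172))&(S>120)&(Z>.09)&(np.hypot(X-.475,Y+.14)>.11)),
                 ('line',near&(Z>.195)&(H>18)&(H<40)&(S>90)),('bar',near&(Z>.19)&(np.hypot(X-.475,Y+.14)<.07))]:
        n,L=cv2.connectedComponents(m.astype(np.uint8))
        for i in range(1,n):
            p=W[L==i]
            if len(p)>=8:
                ctr=(p.min(0)+p.max(0))/2
                e=np.linalg.svd(p[:,:2]-p[:,:2].mean(0),full_matrices=False)[2][0]
                v,u=np.where(L==i)
                print(c,nm,len(p),'mid',ctr.round(4),'mean',p.mean(0).round(4),'ang',np.degrees(np.arctan2(e[1],e[0])).round(1),'px',u.mean().round(1),v.mean().round(1),'zmed',np.median(p[:,2]).round(4))
                out.setdefault(nm,[]).append((len(p),ctr))
    P=np.array([q[1] for k in('yel','grn') for q in out.get(k,[]) if q[0]>100])
    if len(P)>3:
        s=least_squares(lambda a:np.hypot(P[:,0]-a[0],P[:,1]-a[1])-.104,[.475,-.14]);ax=s.x
        print('axis',ax.round(4),'res',s.fun.round(4))
        for k in('grn','red'):
            for q in out.get(k,[]):
                v=q[1][:2]-ax;print(k,'bearing',np.degrees(np.arctan2(v[1],v[0])).round(2),'r',np.hypot(*v).round(4))
E
python3 - <<'E'
from meas import *
for c in('top','scene'):
    z=np.load(c+'.npz');meas(c,z['im'],z['W'],z['d'])
z=np.load('top.npz')['im'][130:300,300:480];cv2.imwrite('pics/c.png',cv2.resize(cv2.cvtColor(z,cv2.COLOR_RGB2BGR),None,fx=3.4,fy=3.4,interpolation=2))
E
```

```text
top yel 463 mid [ 0.5701 -0.2016  0.1451] mean [ 0.5689 -0.2013  0.1462] ang -70.2 px 412.3 189.0 zmed 0.1462
top yel 498 mid [ 0.4847 -0.0448  0.1437] mean [ 0.4844 -0.0436  0.1461] ang -82.9 px 346.1 223.1 zmed 0.1461
top yel 483 mid [ 0.4784 -0.2508  0.146 ] mean [ 0.4777 -0.2502  0.1462] ang -88.0 px 433.2 227.8 zmed 0.1463
top yel 511 mid [ 0.3929 -0.0921  0.1451] mean [ 0.3935 -0.0917  0.1464] ang -105.8 px 366.4 262.8 zmed 0.1464
top yel 507 mid [ 0.3902 -0.1961  0.1452] mean [ 0.3901 -0.1953  0.1462] ang -104.5 px 410.6 265.0 zmed 0.1463
top grn 56 mid [ 0.5881 -0.0964  0.1466] mean [ 0.5884 -0.0977  0.146 ] ang -86.4 px 369.1 179.9 zmed 0.146
top grn 8 mid [ 0.5719 -0.1202  0.1453] mean [ 0.5715 -0.1203  0.1453] ang 152.6 px 378.5 187.1 zmed 0.1451
top grn 10 mid [ 0.5663 -0.0971  0.1482] mean [ 0.5664 -0.095   0.1475] ang 167.7 px 368.1 188.9 zmed 0.147
top red 66 mid [ 0.6444 -0.214   0.1221] mean [ 0.645  -0.2135  0.1223] ang 159.4 px 413.9 159.9 zmed 0.1203
top line 59 mid [ 0.4819 -0.1492  0.2178] mean [ 0.4819 -0.1483  0.218 ] ang -126.6 px 398.5 224.0 zmed 0.2179
top 
[... 813 characters left out ...]
87.5 170.5 zmed 0.1437
scene yel 410 mid [ 0.5707 -0.2002  0.1416] mean [ 0.5749 -0.1987  0.1432] ang 14.0 px 213.7 187.1 zmed 0.1436
scene grn 422 mid [ 0.5749 -0.0974  0.1412] mean [ 0.578  -0.0963  0.1435] ang 19.1 px 256.0 192.9 zmed 0.1439
scene red 93 mid [ 0.6491 -0.2132  0.1155] mean [ 0.6531 -0.2115  0.1178] ang -19.1 px 198.6 218.4 zmed 0.1176
scene line 93 mid [ 0.4816 -0.1493  0.2074] mean [ 0.4801 -0.1514  0.214 ] ang 56.4 px 241.1 139.9 zmed 0.2154
scene bar 252 mid [ 0.4838 -0.1467  0.2042] mean [ 0.4891 -0.1439  0.2076] ang 55.2 px 243.5 144.7 zmed 0.2106
axis [ 0.4832 -0.1463] res [-0.0013 -0.0004 -0.0004 -0.0012 -0.    ]
grn bearing 28.05 r 0.104
red bearing -21.98 r 0.1789
```

View pics/c.png

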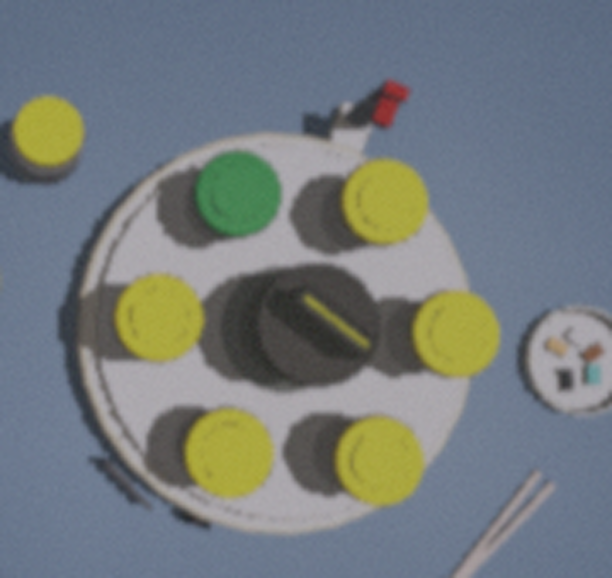

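Both views agree:

| Quantity | Measured value |
|---|---|
| Axis | about (0.482, -0.147) |
| Wing direction | about 53.5° |
| Wing top | z = 0.2175 |
| Pointer bearing | about -22° |
| Green lid bearing | about 28°, so `turn` ≈ 0.87 rad |

Now I'll lift and set off, checking the sign of the wrist joint on the way.

```bash
python3 -m jog '[[0,0.2,-0.5,1.9,0,0,0.5],[0,1,-1.5,3.3,0,0,1],[0,2,-3.3,4,0,0,2],[0,2.7,-5,4,0,0,2],[0,3.4,-6.8,4,0,0,2]]' 50; python3 -c "
from h import *
o=bot.get_obs();print(o['q'].round(1),o['tcp_rot'].round(1),o['ee_pos'].round(3))"
```

```text
time: 1.4
ee_pos: [0.2982, 0.3359, 0.3023]
tcp_rot: [-90.0, -0.1, 77.3]
wrist_force: [1.2, 0.1, -0.8]
opening: 0.0854
[ 48.4  -5.2  11.4 106.5  -0.   61.1] [-90.   -0.1  77.3] [0.298 0.336 0.302]
```

```bash
python3 -m jog '[[0,0.7,-1.9,0,0,0,1.3],[0,1.4,-3.8,0,0,0,2.6],[0,2.1,-5.7,0,0,0,3.9],[0,2.8,-7.6,0,0,0,5.2],[0,3.6,-9.5,0,0,0,6.5]]'; python3 -m jog '[[0,0.7,-1.9,0,0,0,1.3],[0,1.4,-3.8,0,0,0,2.6],[0,2.2,-5.7,0,0,0,3.9],[0,3,-7.6,0,0,0,5.2],[0,3.76,-9.8,0,0,0,6.7]]';python3 -m jog '[[0,0,0,0,0,0,0],[0,0,0,0,0,0,0]]'; python3 -c "
from h import *
o=bot.get_obs();print(o['q'].round(1),o['tcp_rot'].round(2),o['ee_pos'].round(4))"
```

```text
time: 1.9
ee_pos: [0.3804, 0.1169, 0.3021]
tcp_rot: [-90.1, 0.0, 109.1]
wrist_force: [0.3, 0.9, -0.3]
opening: 0.0853
time: 2.4
ee_pos: [0.466, -0.104, 0.3018]
tcp_rot: [-90.0, 0.0, 142.4]
wrist_force: [0.5, 0.6, -0.2]
opening: 0.0856
time: 2.6
ee_pos: [0.4655, -0.1027, 0.3013]
tcp_rot: [-90.0, -0.1, 141.9]
wrist_force: [-0.2, 0.6, 0.1]
opening: 0.0857
[-12.5  -1.4  14.8 106.4   0.  -64.4] [-8.9980e+01 -6.0000e-02  1.4192e+02] [ 0.4655 -0.1027  0.3013]
```

```bash
python3 -m jog '[[0,0.66,-1.77,0,0,0,0.3],[0,0.66,-1.77,-1,0,0,0.3],[0,0.66,-1.77,-2,0,0,0.3],[0,0.66,-1.77,-2,0,0,0.3]]'
python3 - <<'E'
from meas import *
o=bot.get_obs();print(o['tcp_rot'].round(2),o['ee_pos'].round(4))
im,d=bot.camera('scene');im2,d2=bot.camera('top')
cv2.imwrite('pics/d.png',cv2.cvtColor(np.hstack([cv2.resize(im[60:260,140:360],None,fx=1.8,fy=1.8),cv2.resize(im2[130:330,300:520],None,fx=1.8,fy=1.8)]),cv2.COLOR_RGB2BGR))
E
```

```text
time: 3.0
ee_pos: [0.481, -0.1446, 0.2492]
tcp_rot: [-89.9, -0.2, 143.6]
wrist_force: [0.2, 0.5, -1.1]
opening: 0.0856
[-89.93  -0.23 143.63] [ 0.481  -0.1446  0.2492]
```

View pics/d.png

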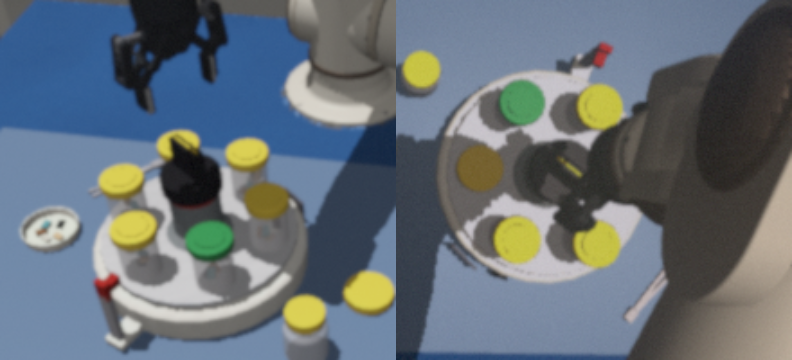

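Run:
```python
from meas import *
o=bot.get_obs();print(o['tcp_rot'].round(2),o['ee_pos'].round(4))
e=o['ee_pos'];a=np.radians(143.6);x=np.array([np.cos(a),np.sin(a),0])
for c in('scene','top'):
    im,d=bot.camera(c);W=cloud(c,d)
    pts=[e,e+.043*x+[0,0,.013],e-.043*x+[0,0,.013],[.482,-.147,.2175]]
    p=proj(c,pts);print(c,p.round(0).tolist())
    m=(d>0)&(W[...,2]>.23)&(W[...,2]<.30)&(np.hypot(W[...,0]-.48,W[...,1]+.147)<.15)
    q=W[m];print(m.sum(),q.mean(0).round(3))
    n,L=cv2.connectedComponents((m&(W[...,2]<.285)).astype(np.uint8))
    for i in range(1,n):
        if (L==i).sum()>10: print((L==i).sum(),W[L==i].mean(0).round(3),W[L==i].min(0).round(3),W[L==i].max(0).round(3))
```

```text
[-9.0010e+01  2.0000e-02  1.4368e+02] [ 0.4818 -0.1449  0.2527]
scene [[241.0, 127.0], [256.0, 115.0], [225.0, 130.0], [242.0, 139.0]]
19 [ 0.468 -0.13   0.298]
top [[401.0, 223.0], [391.0, 240.0], [415.0, 206.0], [398.0, 224.0]]
0 [nan nan nan]<stdin>:9: RuntimeWarning: Mean of empty slice.
  ret = um.true_divide(
```

Run:
```python
from meas import *
o=bot.get_obs()
e=o['ee_pos'];a=np.radians(143.6);x=np.array([np.cos(a),np.sin(a),0])
r=[]
for c,(u0,v0) in(('scene',(190,60)),('top',(350,170))):
    im,d=bot.camera(c);im=np.clip(im.astype(float)*1.8,0,255).astype(np.uint8)[v0:v0+110,u0:u0+110]
    im=np.ascontiguousarray(cv2.resize(im,None,fx=3.6,fy=3.6,interpolation=2)[...,::-1])
    for P,col in((e,(255,255,255)),(e+.043*x+[0,0,.013],(0,0,255)),(e-.043*x+[0,0,.013],(255,0,255)),([.482,-.147,.2175],(0,255,0))):
        p=(proj(c,[P])[0]-[u0,v0])*3.6;cv2.drawMarker(im,tuple(int(k) for k in p),col,0,14,1)
    r.append(im)
cv2.imwrite('pics/e.png',np.hstack(r))
```

```text
(no output)
```

View pics/e.png

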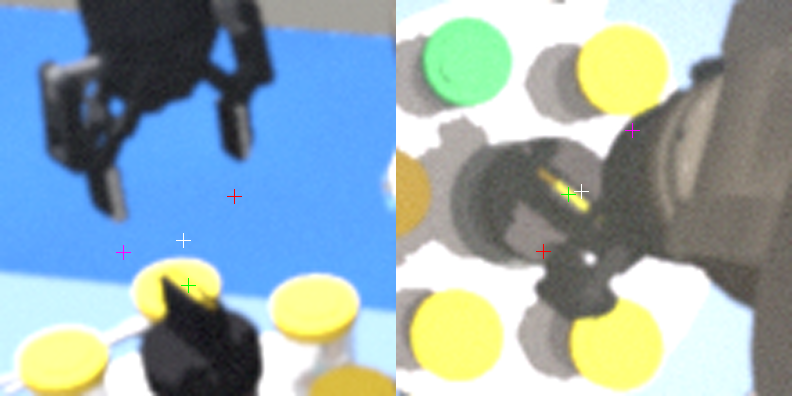

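Run:
```python
from meas import *
im,d=bot.camera('scene');W=cloud('scene',d)
for y in range(94,122,3):
    print(y,[ (im[y,x].tolist(),W[y,x].round(3).tolist()) for x in (219,221,223,254,256)])
im,d=bot.camera('top');W=cloud('top',d)
for y in range(232,262,4):
    print(y,[ (int(im[y,x].mean()),W[y,x].round(3).tolist()) for x in (391,395,399,403,407,411)])
o=bot.get_obs();print(o['q'].round(2),o['ee_pos'].round(4))
```

```text
94 [([27, 29, 32], [0.519, -0.166, 0.36]), ([32, 32, 37], [0.522, -0.16, 0.362]), ([38, 39, 42], [0.524, -0.155, 0.363]), ([22, 22, 24], [0.452, -0.115, 0.324]), ([54, 54, 55], [0.451, -0.111, 0.323])]
97 [([27, 32, 41], [0.523, -0.165, 0.355]), ([24, 26, 30], [0.524, -0.16, 0.356]), ([17, 20, 24], [0.522, -0.157, 0.355]), ([22, 21, 23], [0.447, -0.118, 0.312]), ([47, 47, 49], [0.453, -0.111, 0.317])]
100 [([23, 24, 29], [0.527, -0.165, 0.35]), ([19, 21, 23], [0.524, -0.162, 0.349]), ([28, 49, 78], [0.519, -0.159, 0.346]), ([17, 18, 20], [0.45, -0.117, 0.307]), ([38, 39, 41], [0.452, -0.112, 0.309])]
103 [([21, 22, 23], [0.528, -0.165, 0.344]), ([20, 31, 46], [0.526, -0.162, 0.343]), ([44, 81, 130], [0.021, -0.388, -0.002]), ([27, 44, 72], [0.448, -0.119, 0.297]), ([32, 35, 45], [0.453, -0.112, 0.302])]
106 [([28, 29, 31], [0.532, -0.165, 0.34]), ([46, 56, 76], [0.525, -0.164, 0.335]), ([50, 87, 136], [0.036, -0.384, -0.005]), ([51, 93, 147], [0.022, -0.275, -0.002]), ([50, 91, 142], [0.021, -0.268, -0.002])]
109 [([52, 53, 55], [0.525, -0.169, 0.327]), ([72, 73, 76], [0.525, -0.165,
[... 1840 characters left out ...]
14, 0.398]), (186, [0.427, -0.221, 0.067])]
252 [(53, [0.426, -0.099, 0.351]), (49, [0.427, -0.101, 0.373]), (52, [0.428, -0.103, 0.391]), (55, [0.428, -0.107, 0.398]), (56, [0.429, -0.113, 0.401]), (101, [0.429, -0.121, 0.398])]
256 [(96, [0.406, -0.168, 0.07]), (57, [0.419, -0.107, 0.35]), (46, [0.42, -0.109, 0.368]), (48, [0.421, -0.111, 0.385]), (52, [0.422, -0.114, 0.398]), (135, [0.411, -0.197, 0.145])]
260 [(90, [0.396, -0.169, 0.067]), (75, [0.398, -0.172, 0.095]), (96, [0.401, -0.169, 0.142]), (149, [0.401, -0.178, 0.146]), (152, [0.402, -0.186, 0.151]), (156, [0.402, -0.196, 0.147])]
[-1.6840e+01  1.0000e-02  1.0680e+01  1.0058e+02  0.0000e+00 -7.0490e+01] [ 0.4824 -0.146   0.2527]
```

The fingers are centred over the wing. However, the depth image puts the open fingertips at z≈0.295, about 40 mm above the reported TCP. I'll partly close them here to see where the tips really end.

```bash
python3 -m jog '[[0.7,0,0,0,0,0,0],[0.7,0,0,0,0,0,0],[0.7,0,0,0,0,0,0],[0.7,0,0,0,0,0,0],[0.7,0,0,0,0,0,0]]'
cat > tip.py <<'E'
from meas import *
o=bot.get_obs();e=o['ee_pos'];print(o['opening'],e)
for c in ('scene','top'):
    im,d=bot.camera(c);W=cloud(c,d)
    m=(d>0)&(W[...,2]>.222)&(W[...,2]<.45)&(np.hypot(W[...,0]-.48,W[...,1]+.147)<.07)
    z=np.sort(W[m][:,2]);print(c,len(z),z[:8].round(4))
    a=np.radians(o['tcp_rot'][2]);s=(W[...,:2]-e[:2])@[np.cos(a),np.sin(a)]
    for side in(-1,1):
        k=m&(s*side>0.004);zz=W[k];i=np.argsort(zz[:,2])[:8]
        if len(i):print(side,zz[i].mean(0).round(4),zz[:,2].min().round(4))
E
python3 tip.py
```

```text
time: 3.9
ee_pos: [0.482, -0.1461, 0.2517]
tcp_rot: [-90.0, -0.0, 143.6]
wrist_force: [-0.1, -0.0, -0.7]
opening: 0.0258
0.025780164428436635 [ 0.48203459 -0.14613777  0.25167386]
scene 2502 [0.2795 0.2802 0.2815 0.2818 0.2818 0.2826 0.2831 0.2831]
-1 [ 0.5    -0.1489  0.2839] 0.2815
1 [ 0.4716 -0.1352  0.2819] 0.2795
top 784 [0.2221 0.2877 0.2877 0.2885 0.2895 0.2901 0.2908 0.2917]
-1 [ 0.5238 -0.1641  0.3384] 0.2885
1 [ 0.4711 -0.1291  0.2911] 0.2877
```

```bash
python3 -m jog '[[0.5,0,0,-0.4,0,0,0],[0.5,0,0,-1.1,0,0,0],[0.5,0,-0.04,-1.9,0,0,0],[0.5,0,-0.04,-2.72,0,0,0],[0.5,0,-0.04,-2.72,0,0,0]]'; sed -i 's/>.222)/>.178)/' tip.py
python3 - <<'E'
exec(open('tip.py').read())
v0,u0=70,190
im,d=bot.camera('scene');im=np.clip(im.astype(float)*1.8,0,255).astype(np.uint8)[v0:v0+100,u0:u0+110]
cv2.imwrite('pics/f.png',cv2.resize(im,None,fx=5,fy=5,interpolation=2)[...,::-1])
E
```

```text
time: 4.5
ee_pos: [0.4808, -0.1467, 0.1805]
tcp_rot: [-89.9, -0.2, 143.6]
wrist_force: [-0.0, -0.4, 0.2]
opening: 0.0429
0.042901055947922456 [ 0.48075497 -0.14672414  0.1805074 ]
scene 3649 [0.1784 0.1784 0.1785 0.1786 0.179  0.1793 0.1795 0.1795]
-1 [ 0.4908 -0.1485  0.1793] 0.1784
1 [ 0.4821 -0.1252  0.2001] 0.1815
top 979 [0.1786 0.1803 0.1806 0.1806 0.1808 0.1812 0.1814 0.1816]
-1 [ 0.5015 -0.1305  0.2042] 0.1826
1 [ 0.4859 -0.1306  0.1812] 0.1786
```

View pics/f.png

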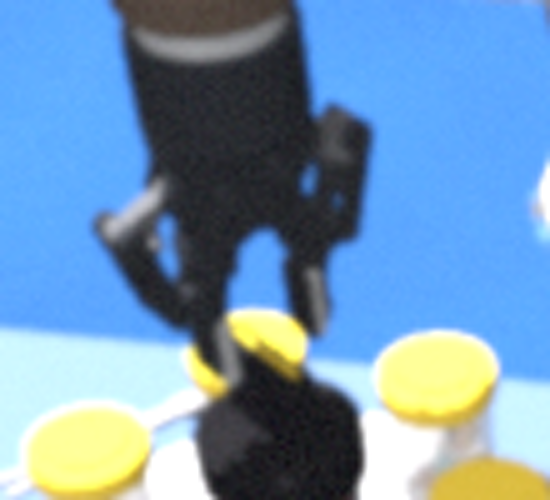

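The fingers straddle the wing, with left tip at (232,385) and right tip at (318,328). But they overlap only the top 8 mm or so of the bar, so I'll go about 20 mm lower while watching the force.

```bash
python3 -m jog '[[0.5,0,0,-0.2,0,0,0],[0.5,0,0,-0.4,0,0,0],[0.5,0,0,-0.4,0,0,0]]';python3 -m jog '[[0.5,0,0,-0.15,0,0,0],[0.5,0,0,-0.3,0,0,0],[0.5,0,0,-0.3,0,0,0]]'
python3 - <<'E'
from meas import *
v0,u0=80,190
im,d=bot.camera('scene');im=np.clip(im.astype(float)*2.6,0,255).astype(np.uint8)[v0:v0+100,u0:u0+110]
cv2.imwrite('pics/g.png',cv2.resize(im,None,fx=5,fy=5,interpolation=2)[...,::-1])
W=cloud('scene',d)
for r in range(132,156,2): print(r,[(u,W[r,u].round(3).tolist()) for u in (232,235,251,254)])
E
```

```text
time: 4.95
ee_pos: [0.4819, -0.1471, 0.1732]
tcp_rot: [-90.0, -0.0, 143.6]
wrist_force: [0.1, 0.3, -0.7]
opening: 0.0426
time: 5.25
ee_pos: [0.4818, -0.1471, 0.1656]
tcp_rot: [-90.0, -0.0, 143.6]
wrist_force: [-0.3, -0.5, -0.1]
opening: 0.0427
132 [(232, [0.513, -0.156, 0.26]), (235, [0.511, -0.149, 0.26]), (251, [0.466, -0.13, 0.229]), (254, [0.467, -0.122, 0.231])]
134 [(232, [0.511, -0.158, 0.253]), (235, [0.508, -0.152, 0.252]), (251, [0.463, -0.131, 0.221]), (254, [0.463, -0.124, 0.222])]
136 [(232, [0.514, -0.157, 0.25]), (235, [0.508, -0.153, 0.246]), (251, [0.465, -0.131, 0.217]), (254, [0.467, -0.123, 0.219])]
138 [(232, [0.514, -0.158, 0.244]), (235, [0.508, -0.153, 0.241]), (251, [0.464, -0.132, 0.21]), (254, [0.467, -0.124, 0.213])]
140 [(232, [0.514, -0.159, 0.239]), (235, [0.51, -0.153, 0.237]), (251, [0.463, -0.134, 0.203]), (254, [0.469, -0.124, 0.208])]
142 [(232, [0.512, -0.161, 0.231]), (235, [0.511, -0.154, 0.231]), (251, [0.463, -0.134, 0.197]), (254, [0.468, -0.125, 0.202])]
144 [(232, [0.511, -0.162, 0.225]), (235, [0.51, -0.155, 0.225]), (251, [0.492, -0.124, 0.215]), (254, [0.23, -0.216, -0.0])]
146 [(232, [0.51, -0.163, 0.218]), (235, [0.507, -0.157, 0.216]), (251, [0.497, -0.123, 0.213]), (254, [0.444, -0.136, 0.169])]
148 [(232, [0.513, -0.163, 0.214]), (235, [0.508, -0.158, 0.211]), (251, [0.499, -0.123, 0.208]), (254, [0.453, -0.133, 0.171])]
150 [(232, [0.51, -0.165, 0.206]), (235, [0.508, -0.159, 0.205]), (251, [0.501, -0.123, 0.204]), (254, [0.461, -0.13, 0.171])]
152 [(232, [0.475, -0.182, 0.17]), (235, [0.506, -0.161, 0.197]), (251, [0.501, -0.123, 0.198]), (254, [0.469, -0.128, 0.171])]
154 [(232, [0.483, -0.18, 0.17]), (235, [0.483, -0.172, 0.171]), (251, [0.503, -0.123, 0.194]), (254, [0.476, -0.127, 0.171])]
```

View pics/g.png

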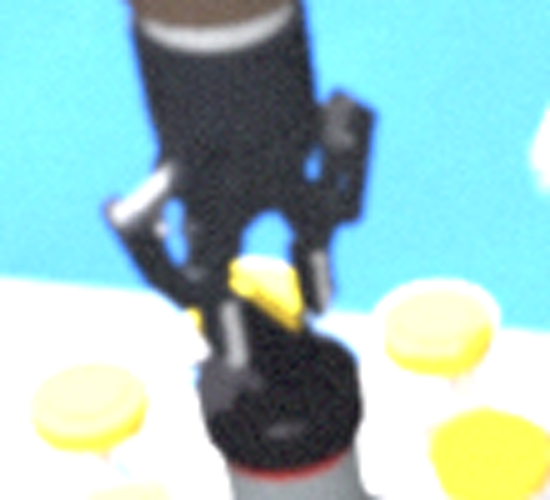

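Tips now read z≈0.196, with the disc top at 0.171 and no contact. I'll go 5 mm lower and close.

```bash
python3 -m jog '[[0.5,0,0,-0.2,0,0,0],[0.7,0,0,-0.2,0,0,0],[0.9,0,0,-0.2,0,0,0],[0.9,0,0,-0.2,0,0,0],[0.9,0,0,-0.2,0,0,0]]' 60; python3 -m jog '[[1,0,0,0,0,0,0],[1,0,0,0,0,0,0],[1,0,0,0,0,0,0]]'; python3 -c "
from h import *
o=bot.get_obs();print(o['wrist_force'].round(2),o['torque'].round(2),o['ee_pos'].round(4),o['tcp_rot'].round(2))"
```

```text
time: 5.8
ee_pos: [0.4825, -0.1474, 0.1613]
tcp_rot: [-90.0, 0.1, 143.6]
wrist_force: [4.4, -2.2, -1.1]
opening: 0.015
time: 6.1
ee_pos: [0.4825, -0.1475, 0.1613]
tcp_rot: [-90.0, 0.1, 143.6]
wrist_force: [4.5, -2.1, -1.9]
opening: 0.015
[ 4.45 -2.1  -1.87] [-0.59 -0.75 -0.02] [ 0.4825 -0.1475  0.1613] [-9.0000e+01  6.0000e-02  1.4363e+02]
```

The wing is gripped at 15–16 mm opening. Now I'll ease down in small steps, reading the force after each one.

```bash
python3 -m jog '[[1,0,0,-0.05,0,0,0],[1,0,0,-0.1,0,0,0],[1,0,0,-0.1,0,0,0]]'; python3 -m jog '[[1,0,0,-0.03,0,0,0],[1,0,0,-0.03,0,0,0]]';python3 -m jog '[[1,0,0,-0.02,0,0,0],[1,0,0,-0.02,0,0,0]]'
```

```text
time: 6.4
ee_pos: [0.4825, -0.1474, 0.1589]
tcp_rot: [-90.0, 0.1, 143.6]
wrist_force: [5.6, -3.7, -0.8]
opening: 0.015
time: 6.6
ee_pos: [0.4825, -0.1474, 0.1582]
tcp_rot: [-90.0, 0.1, 143.6]
wrist_force: [4.7, -3.5, 0.6]
opening: 0.0148
time: 6.8
ee_pos: [0.4825, -0.1474, 0.1578]
tcp_rot: [-90.0, 0.1, 143.6]
wrist_force: [4.5, -3.5, 0.8]
opening: 0.0148
```

```bash
j(){ grep -E 'ee_pos|force|rot' | tr '\n' ' '; echo; }
python3 -m jog '[[1,0,0,-0.02,0,0,0],[1,0,0,-0.02,0,0,0]]'|j
python3 -m jog '[[1,0,0,-0.02,0,0,0],[1,0,0,-0.02,0,0,0]]'|j
python3 -m jog '[[1,0,0,-0.02,0,0,0],[1,0,0,-0.02,0,0,0]]'|j
```

```text
ee_pos: [0.4825, -0.1474, 0.1576] tcp_rot: [-90.0, 0.1, 143.6] wrist_force: [4.3, -3.6, 3.8] 
ee_pos: [0.4826, -0.1474, 0.1573] tcp_rot: [-90.0, 0.1, 143.6] wrist_force: [3.2, -3.6, 4.8] 
ee_pos: [0.4826, -0.1474, 0.157] tcp_rot: [-90.0, 0.1, 143.6] wrist_force: [3.2, -3.3, 6.6]
```

Contact with the teeth at about 4 mm down, with a preload of roughly 6 N. I'll hold that and rock clockwise, feeling for the gap.

```bash
cat >/dev/null; j(){ grep -E 'ee_pos|force|rot' | tr '\n' ' '; python3 -c "
from h import *
print('tq',bot.get_obs()['torque'].round(2))"; }
python3 -m jog '[[1,0,0,0,0,0,-0.25],[1,0,0,0,0,0,-0.5]]'|j
python3 -m jog '[[1,0,0,0,0,0,-0.25],[1,0,0,0,0,0,-0.5]]'|j
python3 -m jog '[[1,0,0,0,0,0,-0.25],[1,0,0,0,0,0,-0.5]]'|j
```

```text
ee_pos: [0.4826, -0.1474, 0.157] tcp_rot: [-90.0, 0.1, 141.1] wrist_force: [3.5, -2.9, 4.8] tq [-0.58 -0.48  0.05]
ee_pos: [0.4825, -0.1474, 0.1563] tcp_rot: [-90.0, 0.1, 138.6] wrist_force: [4.6, -4.0, 0.4] tq [-0.68 -0.75  0.05]
ee_pos: [0.4825, -0.1474, 0.1562] tcp_rot: [-90.0, 0.1, 136.1] wrist_force: [5.4, -4.0, 0.9] tq [-0.71 -0.82  0.07]
```

The force dropped at yaw 138.6° and 136.1°, so the dogs are over a gap. Easing down.

```bash
j(){ grep -E 'ee_pos|force|rot' | tr '\n' ' '; python3 -c "
from h import *
print('tq',bot.get_obs()['torque'].round(2))"; }
python3 -m jog '[[1,0,0,-0.02,0,0,0.1],[1,0,0,-0.02,0,0,0.1]]'|j
python3 -m jog '[[1,0,0,-0.02,0,0,0],[1,0,0,-0.03,0,0,0]]'|j
python3 -m jog '[[1,0,0,-0.02,0,0,0],[1,0,0,-0.03,0,0,0]]'|j
```

```text
ee_pos: [0.4825, -0.1474, 0.1557] tcp_rot: [-90.0, 0.1, 136.6] wrist_force: [4.2, -4.1, 0.5] tq [-0.7  -0.8   0.04]
ee_pos: [0.4825, -0.1474, 0.1549] tcp_rot: [-90.0, 0.1, 136.6] wrist_force: [4.6, -3.7, 1.4] tq [-0.71 -0.82  0.06]
ee_pos: [0.4825, -0.1474, 0.1542] tcp_rot: [-90.0, 0.1, 136.6] wrist_force: [4.9, -2.6, 1.6] tq [-0.64 -0.81  0.05]
```

```bash
j(){ grep -E 'ee_pos|force' | tr '\n' ' '; echo; }
python3 -m jog '[[1,0,0,-0.02,0,0,0],[1,0,0,-0.04,0,0,0]]'|j
python3 -m jog '[[1,0,0,-0.02,0,0,0],[1,0,0,-0.04,0,0,0]]'|j
python3 -m jog '[[1,0,0,-0.02,0,0,0],[1,0,0,-0.04,0,0,0]]'|j
```

```text
ee_pos: [0.4825, -0.1474, 0.1532] wrist_force: [4.2, -4.4, 1.3] 
ee_pos: [0.4825, -0.1474, 0.1522] wrist_force: [4.9, -4.2, 1.4] 
ee_pos: [0.4825, -0.1474, 0.1512] wrist_force: [5.4, -4.6, 0.7]
```

```bash
j(){ grep -E 'ee_pos|force' | tr '\n' ' '; echo; }
python3 -m jog '[[1,0,0,-0.02,0,0,0],[1,0,0,-0.04,0,0,0]]'|j
python3 -m jog '[[1,0,0,-0.02,0,0,0],[1,0,0,-0.04,0,0,0]]'|j
python3 -m jog '[[1,0,0,-0.02,0,0,0],[1,0,0,-0.04,0,0,0]]'|j
```

```text
ee_pos: [0.4825, -0.1474, 0.1503] wrist_force: [4.7, -3.9, 2.0] 
ee_pos: [0.4825, -0.1474, 0.1492] wrist_force: [4.3, -3.8, 1.8] 
ee_pos: [0.4825, -0.1474, 0.1483] wrist_force: [4.2, -4.0, 1.6]
```

13 mm down with only sliding friction, so it has meshed. Going on to the stop.

```bash
j(){ grep -E 'ee_pos|force' | tr '\n' ' '; echo; }
python3 -m jog '[[1,0,0,-0.03,0,0,0],[1,0,0,-0.06,0,0,0]]'|j
python3 -m jog '[[1,0,0,-0.03,0,0,0],[1,0,0,-0.04,0,0,0]]'|j
python3 -m jog '[[1,0,0,-0.02,0,0,0],[1,0,0,-0.03,0,0,0],[1,0,0,-0.03,0,0,0]]'|j
```

```text
ee_pos: [0.4825, -0.1474, 0.1468] wrist_force: [4.5, -3.2, 2.0] 
ee_pos: [0.4825, -0.1474, 0.1457] wrist_force: [4.7, -3.4, 1.3] 
ee_pos: [0.4825, -0.1474, 0.1452] wrist_force: [3.9, -3.2, 3.3]
```

```bash
j(){ grep -E 'ee_pos|force' | tr '\n' ' '; echo; }
python3 -m jog '[[1,0,0,-0.02,0,0,0],[1,0,0,-0.02,0,0,0]]'|j
python3 -m jog '[[1,0,0,-0.02,0,0,0],[1,0,0,-0.02,0,0,0]]'|j
python3 - <<'E'
from meas import *
for c in('scene',):
    im,d=bot.camera(c);meas(c,im,cloud(c,d),d)
E
```

```text
ee_pos: [0.4826, -0.1474, 0.1452] wrist_force: [3.7, -3.7, 5.5] 
ee_pos: [0.4827, -0.1475, 0.1451] wrist_force: [2.4, -3.0, 10.3] 
scene yel 19 mid [ 0.3821 -0.1863  0.1444] mean [ 0.3836 -0.1867  0.1448] ang 20.3 px 242.6 137.3 zmed 0.1446
scene yel 8 mid [ 0.386  -0.2197  0.1436] mean [ 0.3862 -0.2202  0.1432] ang 18.0 px 230.1 137.1 zmed 0.143
scene yel 296 mid [ 0.397  -0.0917  0.1416] mean [ 0.401  -0.0905  0.1433] ang 13.8 px 276.7 145.5 zmed 0.1437
scene yel 328 mid [ 0.4824 -0.2485  0.1413] mean [ 0.4853 -0.2476  0.1431] ang 25.1 px 207.1 160.2 zmed 0.1435
scene yel 351 mid [ 0.4882 -0.0419  0.142 ] mean [ 0.4921 -0.0412  0.1434] ang 34.4 px 287.7 170.8 zmed 0.1439
scene yel 410 mid [ 0.5712 -0.1995  0.1415] mean [ 0.5748 -0.1985  0.1432] ang 16.7 px 213.8 187.1 zmed 0.1435
scene grn 425 mid [ 0.5746 -0.0979  0.1418] mean [ 0.578  -0.0961  0.1434] ang 23.2 px 256.1 192.9 zmed 0.1437
scene red 92 mid [ 0.6487 -0.213   0.114 ] mean [ 0.6528 -0.2115  0.1176] ang -18.9 px 198.6 218.4 zmed 0.1178
scene line 85 mid [ 0.4828 -0.1407  0.2236] mean [ 0.4844 -0.1431  0.2122] ang 18.7 px 244.1 142.0 zmed 0.2018
scene line 16 mid [ 0.5034 -0.1688  0.2342] mean [ 0.4992 -0.1667  0.2327] ang 3.9 px 231.1 137.8 zmed 0.2301
scene bar 7269 mid [ 0.4846 -0.1443  0.3689] mean [ 0.5072 -0.1364  0.4133] ang 130.0 px 229.5 64.3 zmed 0.4442
axis [ 0.4834 -0.1457] res [-0.0021 -0.0012 -0.0001 -0.001  -0.0011]
grn bearing 27.68 r 0.1029
red bearing -22.16 r 0.1785
```

The knob is home at 16.1 mm with a firm stop, and the green jar has about 50° to go. Turning clockwise with the knob, slightly short of that first.

```bash
j(){ grep -E 'ee_pos|force|rot' | tr '\n' ' '; echo; }
python3 -m jog '[[1,0,0,0.01,0,0,-0.5],[1,0,0,0.01,0,0,-1.5],[1,0,0,0.01,0,0,-2.6],[1,0,0,0.01,0,0,-3.7],[1,0,0,0.01,0,0,-4.8]]'|j
python3 -m jog '[[1,0,0,0,0,0,-1.1],[1,0,0,0,0,0,-2.2],[1,0,0,0,0,0,-3.2],[1,0,0,0,0,0,-4],[1,0,0,0,0,0,-4.4]]'|j
python3 -m jog '[[1,0,0,0,0,0,0],[1,0,0,0,0,0,0]]'|j
python3 - <<'E'
from meas import *
for c in('scene',):
    im,d=bot.camera(c);meas(c,im,cloud(c,d),d)
E
```

```text
ee_pos: [0.4827, -0.1474, 0.1451] tcp_rot: [-90.1, 0.1, 112.4] wrist_force: [3.2, -2.8, 7.7] 
ee_pos: [0.4827, -0.1474, 0.1451] tcp_rot: [-90.1, 0.0, 90.5] wrist_force: [3.1, -3.7, 7.4] 
ee_pos: [0.4827, -0.1474, 0.1452] tcp_rot: [-90.1, 0.0, 90.6] wrist_force: [3.5, -3.1, 6.9] 
scene yel 290 mid [ 0.3868 -0.1137  0.1413] mean [ 0.3904 -0.1131  0.1433] ang 7.0 px 269.2 142.1 zmed 0.1438
scene yel 168 mid [ 0.4165 -0.221   0.1411] mean [ 0.4206 -0.2198  0.1428] ang 52.7 px 226.1 145.3 zmed 0.1434
scene yel 325 mid [ 0.4635 -0.044   0.1412] mean [ 0.4676 -0.0439  0.1433] ang 36.2 px 288.8 164.1 zmed 0.1439
scene yel 342 mid [ 0.507  -0.2469  0.1415] mean [ 0.5112 -0.2448  0.1431] ang 31.8 px 204.5 167.1 zmed 0.1436
scene yel 428 mid [ 0.5604 -0.0763  0.1418] mean [ 0.5639 -0.0755  0.1433] ang 36.4 px 266.4 189.7 zmed 0.1436
scene grn 390 mid [ 0.5844 -0.1768  0.1413] mean [ 0.5874 -0.1756  0.1433] ang 51.2 px 221.5 191.9 zmed 0.1437
scene red 93 mid [ 0.6485 -0.2129  0.1149] mean [ 0.6526 -0.2114  0.1174] ang -21.4 px 198.7 218.4 zmed 0.1174
scene line 17 mid [ 0.4926 -0.1016  0.2348] mean [ 0.4932 -0.1015  0.2361] ang -95.2 px 259.2 137.8 zmed 0.2364
scene line 32 mid [ 0.4918 -0.1761  0.2114] mean [ 0.492  -0.1731  0.2169] ang 96.9 px 230.4 141.1 zmed 0.2206
scene line 38 mid [ 0.4891 -0.145   0.2085] mean [ 0.4901 -0.1472  0.2   ] ang -173.5 px 242.4 147.4 zmed 0.1996
scene bar 7303 mid [ 0.4951 -0.146   0.3687] mean [ 0.5074 -0.1371  0.4127] ang 118.3 px 229.3 64.6 zmed 0.4436
axis [ 0.4854 -0.1455] res [-0.0004 -0.0018 -0.0002 -0.0003 -0.0019 -0.0001]
grn bearing -17.53 r 0.1039
red bearing -22.47 r 0.1765
```

```bash
j(){ grep -E 'ee_pos|force|rot' | tr '\n' ' '; echo; }
python3 -m jog '[[1,0,0,0,0,0,-0.4],[1,0,0,0,0,0,-0.8],[1,0,0,0,0,0,-1],[1,0,0,0,0,0,-1],[1,0,0,0,0,0,-1]]'|j
python3 - <<'E'
from meas import *
for c in('scene','top'):
    im,d=bot.camera(c);meas(c,im,cloud(c,d),d)
E
```

```text
ee_pos: [0.4827, -0.1474, 0.1451] tcp_rot: [-90.1, 0.0, 85.6] wrist_force: [3.5, -2.6, 6.4] 
scene yel 291 mid [ 0.3882 -0.1054  0.1414] mean [ 0.3929 -0.1051  0.1434] ang 13.3 px 271.9 143.0 zmed 0.1439
scene yel 10 mid [ 0.3888 -0.1869  0.1437] mean [ 0.3882 -0.1865  0.1436] ang 29.5 px 242.2 138.7 zmed 0.1437
scene yel 124 mid [ 0.4142 -0.2169  0.1411] mean [ 0.4177 -0.2162  0.1426] ang 48.0 px 227.8 144.8 zmed 0.1433
scene yel 333 mid [ 0.4987 -0.2484  0.1412] mean [ 0.5022 -0.2469  0.1432] ang 22.7 px 204.9 164.6 zmed 0.1437
scene yel 338 mid [ 0.4722 -0.0431  0.1414] mean [ 0.4761 -0.0424  0.1433] ang 39.4 px 288.6 166.4 zmed 0.1438
scene yel 440 mid [ 0.5651 -0.0829  0.1414] mean [ 0.5691 -0.082   0.1433] ang 18.7 px 263.1 191.0 zmed 0.1437
scene grn 391 mid [ 0.5814 -0.185   0.1417] mean [ 0.584  -0.184   0.1435] ang 36.8 px 218.5 190.4 zmed 0.1437
scene red 92 mid [ 0.6486 -0.2126  0.1145] mean [ 0.6527 -0.2113  0.1176] ang -21.0 px 198.7 218.4 zmed 0.1175
scene line 31 mid [ 0.4903 -0.1738  0.214 ] mean [ 0.4906 -0.1732  0.2183] ang 88.6 px 230.5 140.3 zmed 0.2187
scene lin
[... 899 characters left out ...]
p grn 10 mid [ 0.5584 -0.1734  0.147 ] mean [ 0.5578 -0.1721  0.1463] ang -134.6 px 400.2 193.3 zmed 0.1463
top red 70 mid [ 0.6443 -0.2147  0.1204] mean [ 0.6449 -0.2134  0.1218] ang 160.1 px 413.8 160.0 zmed 0.1206
top line 9 mid [ 0.4338 -0.0972  0.5088] mean [ 0.4343 -0.0944  0.5146] ang 94.5 px 417.3 251.1 zmed 0.5573
top line 17 mid [ 0.4195 -0.0769  0.568 ] mean [ 0.4194 -0.0766  0.5688] ang 162.9 px 417.0 265.0 zmed 0.5697
top bar 15905 mid [ 0.473  -0.143   0.4252] mean [ 0.4703 -0.1297  0.6165] ang -126.1 px 485.2 221.9 zmed 0.6466
axis [ 0.4833 -0.1452] res [-0.0034 -0.0023 -0.0061  0.0014 -0.0017]
grn bearing -23.29 r 0.1023
grn bearing -20.62 r 0.0802
red bearing -23.36 r 0.1754
```

Green lid and pointer bearings agree within 1° in both views. Release and retreat straight up.

```bash
python3 -m jog '[[0.5,0,0,0,0,0,0],[0.5,0,0,0,0,0,0],[0.5,0,0,0,0,0,0],[0.5,0,0,0,0,0,0],[0.5,0,0,0,0,0,0]]'; python3 -m jog '[[0.5,0,0,0.4,0,0,0],[0.5,0,0,1,0,0,0],[0.5,0,0,2,0,0,0],[0.5,0,0,3.5,0,0,0],[0.5,0,0,5,0,0,0]]';  python3 -m jog '[[0.5,-1,1.5,0,0,0,0],[0.5,-2,3,0,0,0,0],[0.5,-3,4.5,0,0,0,0],[0.5,-3.5,6,0,0,0,0],[0.5,-3.5,7.5,0,0,0,0]]';python3 -m jog '[[0.5,0,0,0,0,0,0],[0.5,0,0,0,0,0,0],[0.5,0,0,0,0,0,0]]'
python3 - <<'E'
from meas import *
r=[]
for c,u0,v0 in(('scene',160,90),('top',310,140)):
    im,d=bot.camera(c);W=cloud(c,d);meas(c,im,W,d);r.append(cv2.resize(im[v0:v0+150,u0:u0+150],None,fx=2.6,fy=2.6,interpolation=2))
    for l in ['spare_jar','spare_lid','forceps','dish']:
        for q in bot.regions_of(c,l)[:1]: print(l,np.median(W[q['pixels']&(d>0)],0).round(3))
cv2.imwrite('pics/i.png',np.hstack(r)[...,::-1])
E
```

```text
time: 13.3
ee_pos: [0.4819, -0.147, 0.1438]
tcp_rot: [-90.0, -0.0, 85.6]
wrist_force: [-0.4, 0.5, -0.4]
opening: 0.043
time: 13.8
ee_pos: [0.4816, -0.147, 0.2708]
tcp_rot: [-90.0, -0.0, 85.6]
wrist_force: [-0.0, -0.4, 0.1]
opening: 0.043
time: 14.3
ee_pos: [0.393, 0.0415, 0.2706]
tcp_rot: [-90.1, -0.0, 85.6]
wrist_force: [0.8, -0.3, 0.3]
opening: 0.0424
time: 14.6
ee_pos: [0.3947, 0.0398, 0.2693]
tcp_rot: [-90.0, 0.0, 85.6]
wrist_force: [0.6, 0.1, -0.1]
opening: 0.0429
scene yel 276 mid [ 0.4034 -0.21    0.1413] mean [ 0.4063 -0.2083  0.1433] ang 10.4 px 232.1 142.2 zmed 0.1437
scene yel 289 mid [ 0.3891 -0.1056  0.1414] mean [ 0.3929 -0.1051  0.1433] ang 16.1 px 271.9 143.0 zmed 0.1438
scene yel 337 mid [ 0.4988 -0.2481  0.1422] mean [ 0.5024 -0.2468  0.1432] ang 14.9 px 205.0 164.7 zmed 0.1437
scene yel 343 mid [ 0.4713 -0.044   0.1429] mean [ 0.4747 -0.043   0.1435] ang 52.2 px 288.5 166.0 zmed 0.1438
scene yel 431 mid [ 0.5658 -0.0834  0.1415] mean [ 0.5698 -0.0825  0.1434] ang 24.9 px 262.8 191.1 zmed 0.1438
scene grn 390 mid [ 0.5809 -0.1847  0.1419] mean [ 0.584  -0.184   0.14
[... 1274 characters left out ...]
62
top red 65 mid [ 0.6445 -0.2143  0.1222] mean [ 0.6449 -0.2134  0.122 ] ang 159.2 px 413.8 159.9 zmed 0.1212
top line 59 mid [ 0.4814 -0.1483  0.202 ] mean [ 0.4811 -0.1487  0.2021] ang 175.6 px 396.7 224.6 zmed 0.2022
top line 26 mid [0.4472 0.0148 0.5966] mean [0.4467 0.0157 0.597 ] ang -112.5 px 342.3 240.4 zmed 0.5979
top bar 214 mid [ 0.4827 -0.148   0.1985] mean [ 0.4824 -0.1473  0.2009] ang 175.4 px 395.9 224.1 zmed 0.2013
axis [ 0.4818 -0.1478] res [-0.0005 -0.0003 -0.0003 -0.0005]
grn bearing -21.47 r 0.1153
grn bearing -27.22 r 0.0992
red bearing -22.21 r 0.1758
spare_jar [0.618 0.034 0.085]
spare_lid [0.516 0.103 0.018]
forceps [ 0.324 -0.331  0.005]
dish [ 0.464 -0.404  0.005]
```

View pics/i.png

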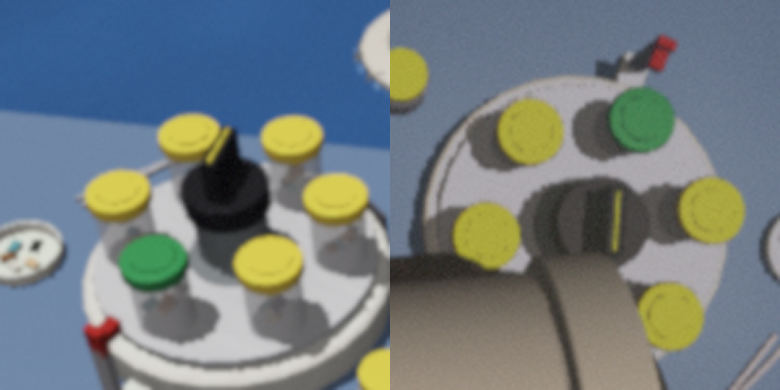

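The last picture shows the green lid (155,260 in the scene crop) at the red pointer (103,333). No red collar shows under the knob, and the gripper is clear of everything. Yellow-line height fell from 0.218 to 0.202, i.e. 16 mm down. Handing in.

```bash
python3 -c "
from workcell import bot
print(bot.job_done())"
```

```text
the job is handed in; nothing more can be done
None
```

The knob is fully home in gear, the green-lidded jar stands at the red pointer, and the job is handed in. It gave no verdict; the last arm move ended at 14.6 s of the allowed 67.

- **Meshing:** I gripped the wing and eased down until the teeth met about 4 mm down. I then rocked the shaft clockwise with at most about 7 N of downward force until it dropped into a gap after about 5°. From there it slid to the stop on friction alone.
- **Turning:** I turned the tray about 50° clockwise with the knob, opened the fingers and backed off upwards.
- **Final checks:** The wing's top edge sits 15.9 mm lower than at the start and the red collar is gone. The green lid and pointer bearings agree within about 1° (limit 4°). The wrist force is near zero.
- **Bystanders:** The spare jar, spare lid and dish show no movement beyond about 2 mm.

Two readings disagreed:
- **Fingertip height:** In the camera images the fingertips were about 27–30 mm higher than the reported tool point, so I set the grip height from the images and the felt force.
- **Forceps:** Their final reading was wrong in the scene view, where the network picked the spare jar. It was 17 mm off in the top view, where the arm may have hidden part of them. The gripper never went near them.

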